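# Tip a hooked parts cassette over its lip and bring it out

## Robot

A 6-joint arm with a two-finger parallel gripper is mounted at the origin on a cart in front of the work surface, level with it; the furniture and walls round the work are solid. World frame = base frame: x ahead of the robot, y to its left, z up, the work surface at z = 0. Lengths are in m, angles in degrees, forces in N, time in s.
With the tool pointing down it reaches from about 0.35 to 0.875 m from the base axis. Payload 4.2 kg.
Tool frame: the origin (TCP) lies on the centre line of the jaws, within the pads' length; the fingertips stand 19 mm ahead of it and the grasp point (between the pads) is the TCP; z points along the fingers, y is the line along which they close (so a half turn about z gives the same grasp; the last joint's range is limited). The gripper opens to 87 mm and grips with 3 to 60 N. Pads are 19 mm wide; open, the fingers measure 117 mm over their backs; the gripper's body (75 mm by 190 mm) begins 51 mm behind the grasp point.
Start: joints at [85.233, 22.042, 0.453, 0, -68.411, -14.817], TCP at [0.209, 0.589, 0.242] pointing down, gripper open.
Joint ranges: [-179.83, 179.83], [-69.29, 118.12], [-61.27, 80.66], [-181.25, 117.63], [-171.15, -9.14], [-177.46, 177.46]. Speed limits (degrees/s): [159.86, 159.86, 180, 180, 180, 180].

## Interface

Orientations are given as a 3x3 rotation matrix whose columns are the frame's x, y, z axes.
In Python, from station import sense, capture, finish_job, search_frame, masks_of gives the robot as it stands.
- The arm moves only by the tool drive_tool, never from a script. Its argument "rows" is a list of rows, each a list of 7 numbers: the opening in per cent of the stroke, from 0 (shut) to 100 (fully open), then the shift along the world's x, y, z in mm, then the turn, a rotation vector about the world's x, y, z in rad. In form: [[fingers, dx, dy, dz, wx, wy, wz], ...]. A call has 1 to 5 rows; each row shifts and turns the commanded pose from where the row before left it; what a row does not reach is not made up. A row lasts 1/12 s, in which the tool goes at most 41.7 mm and 7.16 degrees, less where a joint would pass 70% of its speed; a pose out of reach is approached as far as the arm can. A call is refused whole if a number of a shift passes 41.7 or a number of a turn 0.125, either way. A call with a gripper value outside its range is refused whole. The fingers move at their own pace and stop on an object; the grip force is fixed at half the most. Time passes only in rows, so rows that do not move let the fingers close. It gives the time, the measured TCP pose, the force, the opening and the grip force at its end, in the units of the state.
- sense(): the state, without advancing time (a new reading comes with each control period).
- capture(name): name is "scene" or "top" or "wrist"; returns a dict with "frame" (480x640x3 uint8, red, green, blue), "z_map" (480x640 float32, m along the optical axis (not along the pixel's ray), 0 where there is no reading), "fx", "fy", "cx", "cy" (pixels), "distortion" ([k1, k2, p1, p2, k3] as OpenCV has them; the pictures are not rectified), "R" (3x3) and "t" (3): a world point X has camera coordinates R X + t; the wrist camera has in their place "T_tool_cam" (4x4, takes a point from camera to tool coordinates, whose origin is the TCP and whose axes are the flange's). Camera axes: x right, y down, z forward; pixel columns grow to the right and rows downward; lengths in m; the calibration is good to about 2 mm. A picture is of the moment at which its call begins: read the wrist's pose just before it.
- finish_job(): hands the job in; it is judged then, once.
Trained networks look in a picture, given as the dict that the camera call returned (one of the last four; its "shot" number tells which), for a name from the list of things; names that differ only in an ending like _2 or _b are one class to them, and where a whole thing is asked for, a point or a joint stands for the part that bears it (a point fixed in the world has none). Each returns a list of dicts, best first, with "p" (0 to 1); they miss things now and then, are a little off and sometimes report something else, mostly with a low value. They report only what shows in the picture. A call takes as long as a camera call. They do not tell look-alikes from the thing itself.
- search_frame(label, picture): "xy" ([column, row] in pixels, amid what is visible of it).
- masks_of(label, picture): "region" (480x640 bool, what is visible of it) and "xy" ([column, row] in pixels, amid what is visible of it).
The state is a dict: "time_s": time; "joints": joint angles; "joint_velocities": joint speeds; "effort": joint torques, N m; "tcp_pos": TCP position; "ee_rot": TCP orientation; "wrist_force": force on the tool from outside, world axes, zero at the start; "moment": the same for the moment, N m; "gripper_width": opening from 0.0 (shut) to 1.0 (fully open); "gripper_force": force on a finger pad.
Only numpy, scipy, OpenCV 4.12 (cv2) and the standard library are available. Lean on these libraries where they do the work, as an engineer would, in place of code of your own. Each camera call takes 0.05 s, during which the arm holds its last target. There are 200 camera calls.

## Task

Get the cassette with the black riser plate in it out of its bay in the two-bay holder. First lift the short wax block off the outfeed deck in front of it and set it down flat, the same way up, on the bench top; then tip the cassette back, tail down, until its nose hook clears the retaining lip, and push it out over the lip until its nose is up against the end stop and it lies level again. Keep the plate in the cassette, leave the empty cassette hooked in its bay and do not disturb the other things on the bench.

Things in the scene. Friction and masses are not known exactly. Their poses are not given: they have to be found in the camera images.
- holder: Grey and aluminium two-bay cassette holder, fixed on the bench, x -139 to 86, y -82 to 82 mm; origin on the bench, +z up. Cassettes come out along its own -x. Bay centre lines y = +38.5 and -38.5. Bay walls (outer 6 thick, middle 3) x -50 to 74, top z 34; keeper tabs at x 2 to 14, z 32 to 35, overhang the cassette's flanges: it cannot be lifted straight out, only rocked and slid. 2 mm side play.
- pivot (a point): Top of the round steel rod across the holder (along its y) on which cassettes rest and rock: holder frame x 8, y 0, z 24 mm. Cassettes also rest on a front rest, x -37 to -31, z 24. Base plate below: top z 6.
- lip (a point): Middle of the top edge of the dark steel retaining lip, a plate across the holder: holder frame x -52 to -48, top z 23 mm.
- deck (a point): Middle of the flat outfeed deck in front of the lip: top z 16, x -134 to -52 mm in the holder frame, serving both bays, open at the two sides. Overhead, a wall shelf with its underside 605 mm above the bench covers what lies beyond the line from world (0.53, 0.16) to (0.89, -0.46) m and from (0.53, 0.16) to (0.79, 0.31): keep the wrist low there.
- stop (a point): Top of the inner face of the end stop that closes the deck: holder frame x -134, top z 28, 5 mm thick. With its nose against it, a cassette's origin is at x -89 in the holder frame.
- cassette_loaded: Loose steel cassette, 0.2 to 0.42 kg, holding the black riser plate, in either bay, axes as the holder's. Origin on the underside of its 3 mm floor, mid-tray; +z up, nose at -x. Floor and flanges 70 wide, x -45 to 79 mm. Tray 59 wide, walls to z 16; rear wall x 40 to 43, to z 21. At rest it lies level, nose-heavy, its origin at x 0, z 24 in the holder frame; hooked by the point hook.
- tail (a point): On cassette_loaded: middle of the top of its bare flat tail, x 43 to 79 (this point 61), z 3 mm in its frame. Pressed down (under 6 N) it rocks the cassette on the rod, nose up; about 16 mm down at its end until it meets the base; it falls back when let go.
- hook (a point): On cassette_loaded: bottom middle of the turned-down nose hook, x -45 to -42, 56 wide, 8 mm below the floor. At rest 3 mm behind the lip and 7 mm below its top: the nose must rise over 7 mm (tilt about 0.15 rad or more) and go some 12 mm forward to be over. Beyond the lip it slides level, hook on the deck.
- cassette_empty: The second, identical cassette, empty, hooked in the other bay; leave it.
- riser_plate: Black plastic riser plate, 52 x 76 x 8 mm, loose in the tray of cassette_loaded; origin under its centre, long side its y (along the cassette's x).
- wax_block: Short half-used block of wax, 42 x 60 x 22 mm (x, y, z), lying on the outfeed deck in front of cassette_loaded, in its way; origin under its centre. It can be taken across its 60 mm length, fingers towards the deck's open sides.
- ski_edge (a point): Fixed point on the far edge of the dark ski that is held in vices 64 to 115 mm above the bench between robot and holder: an obstacle. In world x, y (m) the edge runs from (0.30, 0.28) through (0.35, 0.17), (0.42, 0.05) and (0.48, -0.05) to the tip at (0.52, -0.15). A vice jaw, 85 mm high, stands at (0.26, 0.27).
- tape_roll: Roll of black cloth tape, 92 across, 48 high, flat on the bench behind the holder's tails; origin under its centre. Leave it.
- bit_block: Wooden block with drill bits, 26 x 70 x 69 mm, beside the holder; origin under its centre. Leave it.
- glue_bottle: Glue bottle lying on the bench, 60 x 161 x 37 mm; origin under it near its middle (body extends about 81 mm to -y). Leave it.
- long_wax: Longer wax bar, 42 x 85 x 22 mm, on the bench; origin under its centre. Leave it.
- screw_tray: Small open tray with screws, 50 x 76 x 30 mm, on the bench; origin under its centre. Leave it.
Mind the look-alikes: they are no part of the job. What is shaped like the wax_block but purple is not meant.

How it is judged (in metres and radians):
On the way, in this order (a step that is already met when the one before it is completed fails the run):
1. the wax block has been set down flat on the bench top, off the holder (height (world z) of wax_block between -0.008 and 0.008 m and angle between wax_block's own z axis and vertical below 0.15 rad), for 0.2 s.
2. the loaded cassette, still behind the lip, is tipped back, nose up (angle between cassette_loaded's own z axis and vertical above 0.09 rad and x of cassette_loaded in the frame of holder above -0.014 m), for 0.05 s.
At the end, for the whole second after the job is handed in: The loaded cassette is out over the lip with its nose within 6 mm of the end stop, level within 0.05 rad and in line with its bay within 0.12 rad, at rest; the riser plate still lies in its tray; the wax block lies flat and right way up on the bench top (within 8 mm of its height) (all of step 1 and x of cassette_loaded in the frame of holder between -0.095 and -0.083 m and z of cassette_loaded in the frame of holder between 0.02 and 0.028 m and angle between the x axis of cassette_loaded and the x axis of holder, either way round below 0.12 rad and angle between cassette_loaded's own z axis and vertical below 0.05 rad and linear speed of each of cassette_loaded, wax_block below 0.02 m/s and x of riser_plate in the frame of cassette_loaded between -0.012 and 0.012 m and z of riser_plate in the frame of cassette_loaded below 0.012 m); the robot touches nothing.
It fails at once if the empty cassette is shifted by more than 12 mm (distance of cassette_empty from where it was at the start of the episode above 0.012 m).
It fails at once if the riser plate comes out of the cassette (distance between riser_plate and cassette_loaded above 0.03 m).
It fails at once if another thing on the bench (tape roll, bit block, glue bottle, long wax bar, screw tray) is moved by more than 25 mm (distance of any of tape_roll, bit_block, glue_bottle, long_wax, screw_tray from where it was at the start of the episode above 0.025 m).
It also fails if it takes over 51 s, if anything falls off the work surface, if the arm or the gripper's body presses on something with over 40 N, if the wrist force passes 120 N, or if a joint passes its speed limit or range.

## Working session

There is one attempt and no reset: what is moved stays moved. The work goes in short steps, Python scripts to look and compute and a tool call to move; the robot and the scene stay as the last step left them, time stands still between calls to the robot, and variables do not carry over. Pictures are saved under pics/ and viewed, at most 10 in all, crops included, and the job is handed in when it is done.

Besides the shell and the picture viewer there is one more tool, called after "Request:" by a JSON object that holds its "op" and its "data", one argument or row to a line. drive_tool: Moves the arm, as the interface text tells. Its arguments: {"type":"object","properties":{"rows":{"type":"array"}},"required":["rows"]}

```bash
mkdir -p pics
cat > h.py <<'E'
import numpy as np, cv2
from station import *
def world(c, uv, z=None, h=None):
    K=np.array([[c['fx'],0,c['cx']],[0,c['fy'],c['cy']],[0,0,1]]);d=np.array(c['distortion'])
    uv=np.atleast_2d(np.array(uv,float))
    n=cv2.undistortPoints(uv[:,None],K,d)[:,0]
    r=np.c_[n,np.ones(len(n))]
    if 'R' in c and c.get('R') is not None:
        R=np.array(c['R']);t=np.array(c['t']);A=R.T;o=-R.T@t
    else:
        s=c['state'];T=np.array(c['T_tool_cam']);Rt=np.array(s['ee_rot']);A=Rt@T[:3,:3];o=Rt@T[:3,3]+np.array(s['tcp_pos'])
    if h is not None:
        g=r@A.T; return o+g*((h-o[2])/g[:,2])[:,None]
    zz=np.array([c['z_map'][int(round(v)),int(round(u))] for u,v in uv]) if z is None else z
    return (r*np.reshape(zz,(-1,1)))@A.T+o
def cap(name):
    s=sense();c=capture(name);c['state']=s;return c
def cloud(c):
    v,u=np.mgrid[0:480,0:640]; p=world(c,np.c_[u.ravel(),v.ravel()],c['z_map'].ravel());p[c['z_map'].ravel()==0]=np.nan;return p.reshape(480,640,3)
def save(c,n): cv2.imwrite('pics/'+n,c['frame'][:,:,::-1])
E
python3 - <<'E'
from h import *
np.set_printoptions(precision=3,suppress=True)
for n in ['top','scene']:
    c=cap(n);save(c,n+'0.png');P=cloud(c)
    for l in ['holder','cassette_loaded','cassette_empty','riser_plate','wax_block','tape_roll','bit_block','glue_bottle','long_wax','screw_tray']:
        for m in masks_of(l,c)[:3]:
            if m['p']<.2: continue
            q=P[m['region']];print(n,l,round(m['p'],2),np.round(m['xy']),m['region'].sum(),np.nanmedian(q,0))
print(sense())
E
```

```text
top holder 0.86 [272. 254.] 2703 [0.422 0.221 0.016]
top cassette_loaded 0.62 [221. 231.] 1018 [0.482 0.326 0.027]
top cassette_loaded 0.41 [266. 255.] 2966 [0.426 0.226 0.016]
top cassette_empty 0.78 [229. 263.] 1552 [0.405 0.318 0.027]
top riser_plate 0.75 [237. 238.] 478 [0.478 0.292 0.034]
top wax_block 0.92 [189. 306.] 466 [0.286 0.415 0.02 ]
top wax_block 0.73 [275. 230.] 466 [0.48  0.202 0.037]
top wax_block 0.52 [218. 230.] 930 [0.483 0.332 0.027]
top tape_roll 0.79 [159. 243.] 820 [0.449 0.451 0.044]
top bit_block 0.87 [233. 192.] 312 [0.57  0.3   0.024]
top long_wax 0.95 [337. 214.] 649 [0.515 0.056 0.021]
top long_wax 0.55 [381. 152.] 912 [ 0.67  -0.049  0.031]
top screw_tray 0.73 [480. 227.] 698 [ 0.488 -0.293  0.01 ]
scene holder 0.74 [280. 244.] 1155 [0.426 0.223 0.015]
scene cassette_loaded 0.75 [285. 221.] 406 [0.475 0.281 0.031]
scene cassette_empty 0.67 [256. 225.] 626 [0.404 0.309 0.027]
scene cassette_empty 0.56 [281. 243.] 1248 [0.431 0.226 0.015]
scene cassette_empty 0.42 [284. 221.] 464 [0.476 0.276 0.031]
scene riser_plate 0.7 [288. 218.] 172 [0.485 0.304 0.03
[... 423 characters left out ...]
 [432. 359.] 1378 [ 0.488 -0.291  0.014]
scene screw_tray 0.6 [434. 358.] 1295 [ 0.488 -0.292  0.015]
scene screw_tray 0.3 [282. 242.] 1220 [0.43  0.224 0.015]
{'time_s': 1.1, 'joints': array([ 85.232,  22.04 ,   0.452,  -0.   , -68.412, -14.817]), 'joint_velocities': array([ 0.054, -0.023,  0.027,  0.043, -0.07 ,  0.022]), 'effort': array([ -0.   , -39.048,  18.763,   4.224,   0.016,  -0.   ]), 'tcp_pos': array([0.209, 0.589, 0.242]), 'ee_rot': array([[ 0.942, -0.335, -0.   ],
       [-0.335, -0.942,  0.   ],
       [-0.   , -0.   , -1.   ]]), 'wrist_force': array([ 0.413, -0.298, -0.672]), 'moment': array([-0.022, -0.009,  0.023]), 'gripper_force': 0.0, 'gripper_width': 0.9983277696079732}
```

Run:
```python
from h import *
np.set_printoptions(precision=3,suppress=True)
a=cv2.imread('pics/top0.png')[130:340,130:410];cv2.imwrite('pics/top0c.png',cv2.resize(a,(800,600),interpolation=cv2.INTER_CUBIC))
c=cap('top');P=cloud(c);np.save('P.npy',P);np.save('F.npy',c['frame'])
for l in ['wax_block','riser_plate','tape_roll','bit_block','long_wax','glue_bottle']:
    for m in masks_of(l,c)[:2]:
        q=P[m['region']];q=q[~np.isnan(q[:,0])];q=q[q[:,2]>np.median(q[:,2])-.004]
        r=cv2.minAreaRect((q[:,:2]*1000).astype(np.float32));print(l,m['p'],r, c['frame'][m['region']].mean(0))
```

```text
wax_block 0.77 ((287.7969970703125, 416.0040283203125), (41.02741241455078, 57.747337341308594), 84.10952758789062) [120.504  74.386 138.676]
wax_block 0.57 ((481.0113220214844, 201.06484985351562), (59.44352722167969, 41.33744812011719), 18.262422561645508) [227.097 116.946 125.165]
riser_plate 0.7 ((480.1512145996094, 292.36370849609375), (73.37810516357422, 52.06155014038086), 82.58670806884766) [95.541 90.293 84.802]
tape_roll 0.96 ((449.2037048339844, 449.7649230957031), (90.6212158203125, 90.00029754638672), 56.710941314697266) [118.719 108.324  91.238]
bit_block 0.78 ((571.8363037109375, 300.3685607910156), (70.44776916503906, 26.105344772338867), 79.1705551147461) [176.586 153.092 119.541]
long_wax 0.59 ((515.2661743164062, 56.41358947753906), (41.77669143676758, 84.93328857421875), 27.52012062072754) [126.528 183.064 202.235]
long_wax 0.25 ((405.682373046875, 318.76361083984375), (124.71487426757812, 69.90164184570312), 83.35848236083984) [214.636 211.657 206.358]
glue_bottle 0.75 ((654.51171875, -48.62120056152344), (41.58475112915039, 159.52793884277344), 88.7171630859375) [221.471 213.499 190.029]
```

View pics/top0c.png

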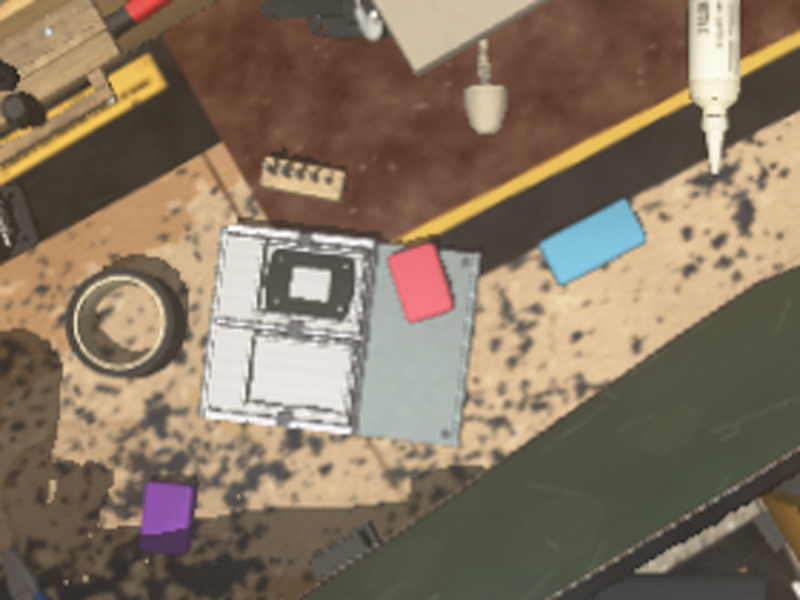

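The picture shows the red block on the deck at crop (420,282), which is full-frame (277,229). It lies in front of the loaded cassette, whose black plate is at crop (310,283). The purple block at crop (168,517) lies on the bench and is the look-alike. The red one is meant.

In world coordinates I get:
- **Holder +x axis:** 83.2°
- **Holder origin:** (442, 297) mm
- **Loaded bay:** y = -38.5
- **Red block:** (481, 201) mm, closing axis at 18.3°

Request:
{"op": "drive_tool", "data": {
  "rows": [
    [100, 27, -39, 0, 0, 0, -0.114],
    [100, 27, -39, 0, 0, 0, -0.114],
    [100, 27, -39, 0, 0, 0, -0.114],
    [100, 27, -39, 0, 0, 0, -0.114],
    [100, 27, -39, 0, 0, 0, -0.114]
  ]
}}

```text
time_s: 1.87
tcp_pos: [0.3287, 0.4159, 0.2417]
ee_rot: [[0.609, -0.794, 0.0], [-0.794, -0.609, 0.0], [-0.0, -0.0, -1.0]]
wrist_force: [-0.0, 0.6, 0.4]
gripper_width: 1.001
gripper_force: 0.0
```

Run:
```python
from h import *
np.set_printoptions(precision=3,suppress=True)
P=np.load('P.npy').reshape(-1,3);P=P[~np.isnan(P[:,0])]
for x in np.arange(.5,.66,.02):
    print(round(x,2),[ (round(float(np.median(q)),3),len(q)) if len(q) else None for y in np.arange(.08,.24,.02) for q in [P[(abs(P[:,0]-x)<.01)&(abs(P[:,1]-y)<.01),2]]])
```

```text
0.5 [(0.021, 74), (0.002, 68), (-0.001, 65), (-0.0, 65), (0.015, 72), (0.016, 66), (0.037, 66), (0.035, 57)]
0.52 [(0.021, 66), (0.002, 60), (-0.0, 64), (-0.001, 62), (-0.0, 67), (-0.0, 67), (-0.0, 55), (0.0, 57)]
0.54 [(-0.001, 63), (-0.001, 64), (0.0, 76), (0.618, 198), (0.619, 252), (-0.0, 73), (-0.001, 63), (-0.001, 66)]
0.56 [(-0.001, 64), (0.611, 153), (0.62, 275), (0.62, 281), (0.62, 284), (0.618, 154), (-0.0, 65), (-0.001, 64)]
0.58 [(0.619, 238), (0.62, 275), (0.62, 275), (0.62, 278), (0.62, 287), (0.62, 251), (0.001, 85), (-0.001, 63)]
0.6 [(0.62, 281), (0.62, 266), (0.62, 277), (0.62, 279), (0.62, 282), (0.62, 270), (0.619, 195), (-0.001, 64)]
0.62 [(0.62, 276), (0.62, 269), (0.62, 272), (0.62, 305), (0.62, 286), (0.62, 263), (0.62, 271), (0.002, 104)]
0.64 [(0.62, 276), (0.62, 274), (0.62, 264), (0.62, 267), (0.62, 271), (0.62, 259), (0.62, 276), (0.62, 215)]
0.66 [(0.62, 258), (0.62, 272), (0.62, 257), (0.738, 569), (0.75, 673), (0.75, 572), (0.62, 297), (0.62, 251)]
```

Request:
{"op": "drive_tool", "data": {
  "rows": [
    [100, 27, -39, -20, 0, 0, -0.113],
    [100, 27, -39, -20, 0, 0, -0.113],
    [100, 28, -38, -20, 0, 0, -0.113],
    [100, 27, -39, -20, 0, 0, 0],
    [100, 28, -38, -20, 0, 0, 0]
  ]
}}

```text
time_s: 2.28
tcp_pos: [0.4399, 0.2595, 0.1603]
ee_rot: [[0.315, -0.949, 0.001], [-0.949, -0.315, 0.001], [-0.001, -0.001, -1.0]]
wrist_force: [0.8, 0.6, 0.3]
gripper_width: 1.003
gripper_force: 0.0
```

Request:
{"op": "drive_tool", "data": {
  "rows": [
    [100, 0, 0, 0, 0, 0, 0],
    [100, 0, 0, 0, 0, 0, 0],
    [100, 0, 0, 0, 0, 0, 0]
  ]
}}

```text
time_s: 2.53
tcp_pos: [0.4396, 0.2613, 0.1608]
ee_rot: [[0.314, -0.949, 0.001], [-0.949, -0.314, 0.001], [-0.0, -0.001, -1.0]]
wrist_force: [-0.1, 0.4, -0.6]
gripper_width: 1.0
gripper_force: 0.0
```

Run:
```python
from h import *
np.set_printoptions(precision=4,suppress=True)
c=cap('wrist');save(c,'w1.png');P=cloud(c);print(c['state']['tcp_pos'],c['state']['ee_rot'])
for l in ['wax_block','riser_plate','cassette_loaded']:
    for m in masks_of(l,c)[:2]:
        q=P[m['region']];q=q[~np.isnan(q[:,0])]
        if len(q)<50: continue
        q=q[q[:,2]>np.median(q[:,2])-.004]
        print(l,m['p'],m['xy'],cv2.minAreaRect((q[:,:2]*1000).astype(np.float32)),np.median(q[:,2]))
```

```text
[0.4396 0.2613 0.1608] [[ 0.3141 -0.9494  0.0008]
 [-0.9494 -0.3141  0.0005]
 [-0.0002 -0.001  -1.    ]]
wax_block 0.86 [281.3, 127.3] ((483.85687255859375, 201.69532775878906), (59.67599868774414, 41.833648681640625), 17.283601760864258) 0.0373337548532266
wax_block 0.7 [335.1, 288.9] ((409.553955078125, 300.49993896484375), (89.36421966552734, 154.6872100830078), 2.8463292121887207) 0.026932703027911897
riser_plate 0.68 [249.3, 240.7] ((481.048095703125, 280.6860046386719), (99.70436096191406, 51.832820892333984), 83.11565399169922) 0.034569171248925556
cassette_loaded 0.79 [243.4, 251.6] ((484.4408264160156, 306.36492919921875), (133.6631622314453, 70.45447540283203), 83.1178207397461) 0.026979637859419064
```

View pics/w1.png

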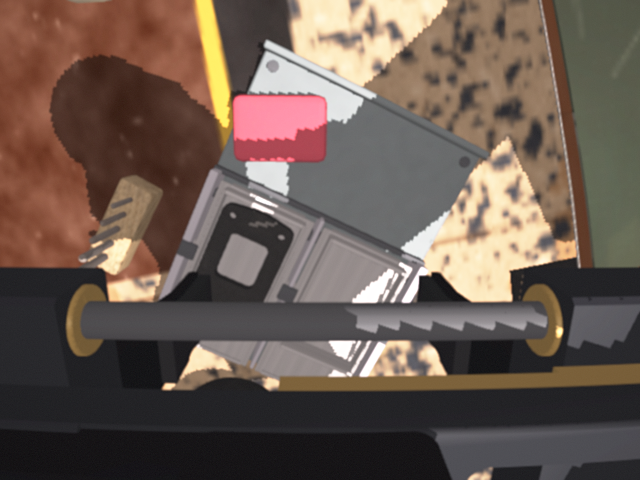

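The red block is at pixel (281,127), ahead of the jaws and clear to grasp across its length. The purple one is out of view.

Request:
{"op": "drive_tool", "data": {
  "rows": [
    [100, 14, -20, -10, 0, 0, 0],
    [100, 14, -20, -15, 0, 0, 0],
    [100, 15, -20, -20, 0, 0, 0],
    [100, 0, 0, -15, 0, 0, 0],
    [100, 0, 0, 0, 0, 0, 0]
  ]
}}

```text
time_s: 3.15
tcp_pos: [0.4806, 0.2, 0.0979]
ee_rot: [[0.313, -0.95, -0.005], [-0.95, -0.313, -0.003], [0.001, 0.006, -1.0]]
wrist_force: [-0.7, 0.4, -0.7]
gripper_width: 0.997
gripper_force: 0.0
```

Request:
{"op": "drive_tool", "data": {
  "rows": [
    [100, 2, 1, -20, 0, 0, 0],
    [100, 0, 0, -20, 0, 0, 0],
    [100, 0, 0, -18, 0, 0, 0],
    [100, 0, 0, 0, 0, 0, 0],
    [0, 0, 0, 0, 0, 0, 0]
  ]
}}

```text
time_s: 3.57
tcp_pos: [0.484, 0.2031, 0.0429]
ee_rot: [[0.317, -0.949, -0.0], [-0.949, -0.317, -0.0], [0.0, 0.0, -1.0]]
wrist_force: [0.0, 0.5, 0.2]
gripper_width: 0.975
gripper_force: 0.0
```

Request:
{"op": "drive_tool", "data": {
  "rows": [
    [0, 0, 0, 0, 0, 0, 0],
    [0, 0, 0, 0, 0, 0, 0],
    [0, 0, 0, 0, 0, 0, 0],
    [0, 0, 0, 0, 0, 0, 0],
    [0, 0, 0, 0, 0, 0, 0]
  ]
}}

```text
time_s: 3.98
tcp_pos: [0.4843, 0.2023, 0.0434]
ee_rot: [[0.315, -0.949, 0.001], [-0.949, -0.315, 0.001], [-0.0, -0.001, -1.0]]
wrist_force: [-2.2, 0.6, 3.8]
gripper_width: 0.687
gripper_force: 30.0
```

Request:
{"op": "drive_tool", "data": {
  "rows": [
    [0, 0, 0, 15, 0, 0, 0],
    [0, 0, 0, 20, 0, 0, 0],
    [0, 25, -5, 10, 0, 0, 0],
    [0, 27, -6, 0, 0, 0, 0],
    [0, 27, -6, 0, 0, 0, 0]
  ]
}}

```text
time_s: 4.4
tcp_pos: [0.5644, 0.1853, 0.089]
ee_rot: [[0.316, -0.949, 0.002], [-0.949, -0.316, 0.002], [-0.001, -0.003, -1.0]]
wrist_force: [-0.2, 0.8, 0.5]
gripper_width: 0.688
gripper_force: 30.0
```

Request:
{"op": "drive_tool", "data": {
  "rows": [
    [0, 27, -5, 0, 0, 0, 0],
    [0, 0, 0, -20, 0, 0, 0],
    [0, 0, 0, -15, 0, 0, 0],
    [0, 0, 0, 0, 0, 0, 0],
    [0, 0, 0, 0, 0, 0, 0]
  ]
}}

```text
time_s: 4.82
tcp_pos: [0.5896, 0.1795, 0.0517]
ee_rot: [[0.314, -0.949, -0.002], [-0.949, -0.314, -0.001], [0.001, 0.002, -1.0]]
wrist_force: [0.1, 0.1, -0.3]
gripper_width: 0.688
gripper_force: 30.0
```

Request:
{"op": "drive_tool", "data": {
  "rows": [
    [0, 0, 0, -12, 0, 0, 0],
    [0, 0, 0, -9, 0, 0, 0],
    [0, 0, 0, -2, 0, 0, 0],
    [0, 0, 0, -2, 0, 0, 0],
    [0, 0, 0, 0, 0, 0, 0]
  ]
}}

```text
time_s: 5.23
tcp_pos: [0.59, 0.1802, 0.0278]
ee_rot: [[0.315, -0.949, 0.0], [-0.949, -0.315, -0.0], [0.0, -0.0, -1.0]]
wrist_force: [-0.5, -0.3, -0.6]
gripper_width: 0.685
gripper_force: 30.0
```

Request:
{"op": "drive_tool", "data": {
  "rows": [
    [0, 0, 0, -1, 0, 0, 0],
    [100, 0, 0, 0, 0, 0, 0],
    [100, 0, 0, 0, 0, 0, 0],
    [100, 0, 0, 0, 0, 0, 0],
    [100, 0, 0, 0, 0, 0, 0]
  ]
}}

```text
time_s: 5.65
tcp_pos: [0.5902, 0.1801, 0.0264]
ee_rot: [[0.315, -0.949, 0.0], [-0.949, -0.315, 0.0], [-0.0, -0.0, -1.0]]
wrist_force: [0.9, -0.2, 0.2]
gripper_width: 0.905
gripper_force: 0.0
```

Request:
{"op": "drive_tool", "data": {
  "rows": [
    [100, 0, 0, 0, 0, 0, 0],
    [100, 0, 0, 15, 0, 0, 0],
    [100, 0, 0, 25, 0, 0, 0],
    [100, 0, 0, 30, 0, 0, 0],
    [100, 0, 0, 30, 0, 0, 0]
  ]
}}

```text
time_s: 6.07
tcp_pos: [0.5897, 0.1798, 0.1269]
ee_rot: [[0.315, -0.949, -0.002], [-0.949, -0.315, -0.001], [0.0, 0.002, -1.0]]
wrist_force: [0.8, 0.1, 0.3]
gripper_width: 0.996
gripper_force: 0.0
```

Request:
{"op": "drive_tool", "data": {
  "rows": [
    [50, -20, 30, 0, 0, 0, -0.088],
    [0, -20, 30, 0, 0, 0, -0.088],
    [0, -20, 30, 0, 0, 0, -0.088],
    [0, -20, 30, 0, 0, 0, -0.088],
    [0, -20, 30, 0, 0, 0, -0.089]
  ]
}}

```text
time_s: 6.48
tcp_pos: [0.4891, 0.3311, 0.1266]
ee_rot: [[-0.126, -0.992, 0.0], [-0.992, 0.126, 0.0], [-0.0, -0.0, -1.0]]
wrist_force: [0.0, 0.8, 0.3]
gripper_width: 0.709
gripper_force: 0.0
```

Request:
{"op": "drive_tool", "data": {
  "rows": [
    [0, 0, 24, 0, 0, 0, 0],
    [0, 0, 0, 0, 0, 0, 0],
    [0, 0, 0, 0, 0, 0, 0]
  ]
}}

```text
time_s: 6.73
tcp_pos: [0.4896, 0.3553, 0.1263]
ee_rot: [[-0.118, -0.993, -0.0], [-0.993, 0.118, -0.0], [0.0, 0.0, -1.0]]
wrist_force: [0.1, -0.4, -0.5]
gripper_width: 0.478
gripper_force: 0.0
```

Run:
```python
from h import *
np.set_printoptions(precision=4,suppress=True)
c=cap('wrist');save(c,'w2.png');P=cloud(c);np.save('P2.npy',P);print(c['state']['tcp_pos'],c['state']['ee_rot'][:,1],c['state']['gripper_width'])
for l in ['riser_plate','cassette_loaded','cassette_empty']:
    for m in masks_of(l,c)[:2]:
        q=P[m['region']];q=q[~np.isnan(q[:,0])]
        if len(q)<50: continue
        q=q[q[:,2]>np.median(q[:,2])-.004]
        print(l,m['p'],m['xy'],cv2.minAreaRect((q[:,:2]*1000).astype(np.float32)),np.median(q[:,2]))
# rear wall points z .042-.047
q=P.reshape(-1,3);e=np.array([.119,.993]);f=np.array([-.993,.119]);o=np.array([.482,.2928])
d=q[:,:2]-o;X=d@e;Y=d@f
for a,b in [(.03,.06)]:
    m=(X>a)&(X<b)&(abs(Y)<.03)&(q[:,2]>.041)&(q[:,2]<.05);print('rear wall',m.sum(),np.percentile(X[m],[5,50,95]) if m.any() else 0,np.percentile(Y[m],[1,99]) if m.any() else 0)
```

```text
[0.4896 0.3553 0.1263] [-0.993   0.1184  0.    ] 0.47790983070123094
riser_plate 0.58 [338.4, 140.1] ((482.8138732910156, 295.2147521972656), (75.07844543457031, 51.863704681396484), 82.79773712158203) 0.03452559126031865
riser_plate 0.55 [318.3, 174.6] ((484.87518310546875, 311.7752990722656), (124.10755157470703, 70.39160919189453), 82.88790130615234) 0.026888777587991075
cassette_loaded 0.91 [310.0, 177.0] ((484.8619384765625, 311.77923583984375), (124.09288024902344, 70.39374542236328), 82.90442657470703) 0.026888455287767926
cassette_empty 0.75 [445.6, 163.8] ((416.0293273925781, 319.5020751953125), (123.70315551757812, 89.1727066040039), 83.95222473144531) 0.026741785664190554
cassette_empty 0.24 [338.6, 145.5] ((482.8028869628906, 294.9948425292969), (75.83363342285156, 52.03551483154297), 82.68696594238281) 0.03451397976944576
rear wall 593 [0.0422 0.0433 0.0448] [-0.0281  0.026 ]
```

View pics/w2.png

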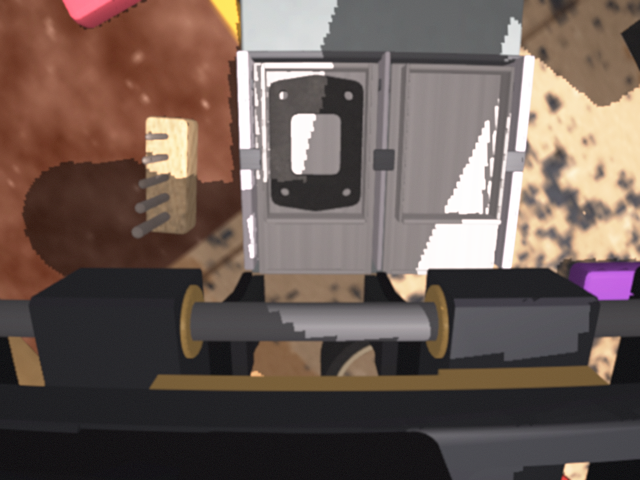

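Everything is in view: black plate at (317,142), tail at (312,245), block at top left. The tail point computes to (490, 355), so the tool is already above it.

Request:
{"op": "drive_tool", "data": {
  "rows": [
    [0, 0, 0, -5, 0, 0, 0],
    [0, 0, 0, -10, 0, 0, 0],
    [0, 0, 0, -18, 0, 0, 0],
    [0, 0, 0, -18, 0, 0, 0],
    [0, 0, 0, -15, 0, 0, 0]
  ]
}}

```text
time_s: 7.35
tcp_pos: [0.4897, 0.3529, 0.0584]
ee_rot: [[-0.122, -0.993, -0.001], [-0.993, 0.122, -0.001], [0.001, 0.001, -1.0]]
wrist_force: [1.1, -0.1, -0.2]
gripper_width: 0.014
gripper_force: 0.0
```

Request:
{"op": "drive_tool", "data": {
  "rows": [
    [0, 0, 0, -5, 0, 0, 0],
    [0, 0, 0, -2, 0, 0, 0],
    [0, 0, 0, -2, 0, 0, 0],
    [0, 0, 0, 0, 0, 0, 0],
    [0, 0, 0, 0, 0, 0, 0]
  ]
}}

```text
time_s: 7.77
tcp_pos: [0.4906, 0.3544, 0.0522]
ee_rot: [[-0.121, -0.993, 0.001], [-0.993, 0.121, 0.001], [-0.001, -0.001, -1.0]]
wrist_force: [-0.4, -0.4, 0.3]
gripper_width: 0.004
gripper_force: 0.0
```

Request:
{"op": "drive_tool", "data": {
  "rows": [
    [0, 0, 0, -4, 0, 0, 0],
    [0, 0, 0, -3, 0, 0, 0],
    [0, 0, 0, -3, 0, 0, 0],
    [0, 0, 0, -2, 0, 0, 0],
    [0, 0, 0, 0, 0, 0, 0]
  ]
}}

```text
time_s: 8.18
tcp_pos: [0.4902, 0.3543, 0.0392]
ee_rot: [[-0.12, -0.993, 0.0], [-0.993, 0.12, 0.0], [-0.0, -0.0, -1.0]]
wrist_force: [1.1, 1.7, 0.9]
gripper_width: 0.006
gripper_force: 0.6
```

Request:
{"op": "drive_tool", "data": {
  "rows": [
    [0, 0, 0, -1, 0, 0, 0],
    [0, 0, 0, -1, 0, 0, 0],
    [0, 0, 0, 0, 0, 0, 0]
  ]
}}

```text
time_s: 8.43
tcp_pos: [0.4902, 0.3541, 0.0373]
ee_rot: [[-0.121, -0.993, 0.0], [-0.993, 0.121, 0.0], [-0.0, -0.0, -1.0]]
wrist_force: [0.4, -0.3, 1.3]
gripper_width: 0.01
gripper_force: 0.6
```

```bash
cat > chk.py <<'E'
from h import *
import sys
np.set_printoptions(precision=4,suppress=True)
c=cap('wrist');P=cloud(c).reshape(480,640,3);save(c,sys.argv[1]);print(c['state']['tcp_pos'],c['state']['wrist_force'])
o=np.array([.4828,.2948]);e=np.array([.1236,.9923]);f=np.array([-.9923,.1236])
for l in ['riser_plate','cassette_loaded']:
    for m in masks_of(l,c)[:2]:
        q=P[m['region']];q=q[~np.isnan(q[:,0])]
        d=q[:,:2]-o;X=d@e;Y=d@f
        if len(q)<100:continue
        A=np.c_[X,Y,np.ones(len(X))];z=q[:,2];k=np.ones(len(X),bool)
        for _ in range(8):
            s=np.linalg.lstsq(A[k],z[k],rcond=None)[0];k=abs(z-A@s)<.003
        print(l,round(m['p'],2),m['xy'],'slope',s[:2],'X',np.percentile(X,[1,50,99]),'Y',np.percentile(Y,[1,99]),'z',np.percentile(z,[1,50,99]))
E
python3 chk.py w3.png
```

```text
[0.4902 0.3541 0.0373] [ 0.4038 -0.2643  1.3046]
riser_plate 0.92 [318.5, 113.8] slope [-0.2175 -0.0006] X [-0.0329 -0.0057  0.0369] Y [-0.0251  0.0254] z [0.0264 0.0377 0.0442]
cassette_loaded 0.89 [321.0, 136.7] slope [-0.2107 -0.0004] X [-0.0429 -0.0067  0.0444] Y [-0.0342  0.0342] z [0.0197 0.0331 0.0505]
```

View pics/w3.png

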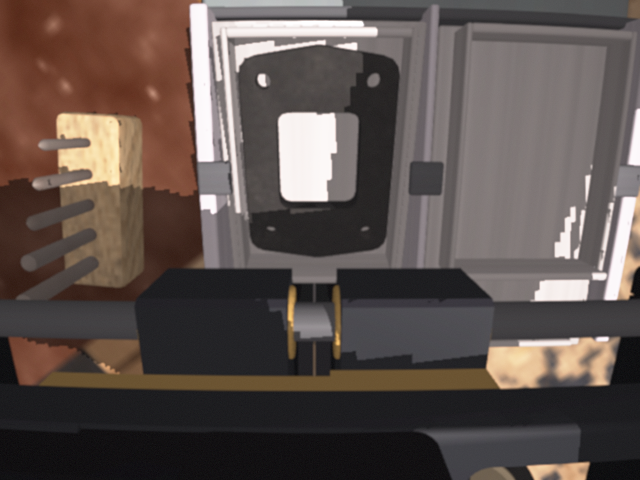

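The cassette is tipped 0.21 rad with its nose raised, and the plate is in place at (318,150). Now pushing forward while holding the tilt.

Request:
{"op": "drive_tool", "data": {
  "rows": [
    [0, -0.4, -3, 0.6, 0, 0, 0],
    [0, -0.4, -3, 0.6, 0, 0, 0],
    [0, -0.4, -3, 0.6, 0, 0, 0],
    [0, -0.4, -3, 0.6, 0, 0, 0],
    [0, 0, 0, 0, 0, 0, 0]
  ]
}}

```text
time_s: 9.0
tcp_pos: [0.4895, 0.3431, 0.0411]
ee_rot: [[-0.12, -0.993, 0.003], [-0.993, 0.12, 0.003], [-0.003, -0.002, -1.0]]
wrist_force: [0.2, 3.4, 2.9]
gripper_width: 0.01
gripper_force: 2.5
```

```bash
python3 chk.py w4.png
```

```text
[0.4895 0.3431 0.0411] [0.2344 3.3753 2.9379]
riser_plate 0.83 [320.5, 117.4] slope [-0.1679  0.    ] X [-0.0423 -0.0139  0.0284] Y [-0.0254  0.0252] z [0.0283 0.0382 0.0437]
riser_plate 0.4 [433.7, 51.3] slope [ 0.2285 -0.0021] X [-0.0695 -0.0495  0.0672] Y [-0.0422  0.1191] z [0.0121 0.02   0.0354]
cassette_loaded 0.67 [319.0, 142.6] slope [-0.1616 -0.0006] X [-0.0519 -0.015   0.0353] Y [-0.0344  0.0344] z [0.0223 0.0335 0.0498]
```

Request:
{"op": "drive_tool", "data": {
  "rows": [
    [0, -0.4, -3, 0, 0, 0, 0],
    [0, -0.4, -3, 0, 0, 0, 0],
    [0, -0.4, -3, 0.3, 0, 0, 0],
    [0, 0, 0, 0, 0, 0, 0]
  ]
}}

```text
time_s: 9.48
tcp_pos: [0.4892, 0.3358, 0.0421]
ee_rot: [[-0.119, -0.993, 0.005], [-0.993, 0.12, 0.006], [-0.007, -0.005, -1.0]]
wrist_force: [1.2, 7.8, 5.7]
gripper_width: 0.004
gripper_force: 4.8
```

```bash
python3 chk.py w5.png
```

```text
[0.4892 0.3358 0.0421] [1.2495 7.8062 5.7364]
riser_plate 0.81 [320.5, 119.2] slope [-0.1722 -0.0005] X [-0.0494 -0.0211  0.0213] Y [-0.0259  0.025 ] z [0.029  0.0395 0.0451]
cassette_loaded 0.76 [320.7, 141.2] slope [-0.1652 -0.0004] X [-0.0591 -0.0225  0.0282] Y [-0.035   0.0341] z [0.0232 0.0348 0.0511]
```

Request:
{"op": "drive_tool", "data": {
  "rows": [
    [0, -0.8, -2, 1, 0, 0, 0],
    [0, -0.8, 0, 3, 0, 0, 0],
    [0, 0, 0, 3, 0, 0, 0],
    [0, 0, 0, 1, 0, 0, 0],
    [0, 0, 0, 0, 0, 0, 0]
  ]
}}

```text
time_s: 10.05
tcp_pos: [0.4845, 0.3296, 0.0473]
ee_rot: [[-0.121, -0.993, -0.003], [-0.993, 0.121, -0.003], [0.003, 0.003, -1.0]]
wrist_force: [0.2, 1.7, 0.7]
gripper_width: 0.005
gripper_force: 0.6
```

```bash
python3 chk.py w6.png
```

```text
[0.4845 0.3296 0.0473] [0.1598 1.6747 0.6836]
riser_plate 0.88 [309.7, 121.2] slope [ 0.0002 -0.0003] X [-0.0555 -0.0238  0.0158] Y [-0.0251  0.0255] z [0.0295 0.0345 0.036 ]
riser_plate 0.37 [27.8, 13.7] slope [-1.8037 -0.7632] X [-0.0881 -0.0812 -0.0711] Y [-0.1348 -0.0986] z [-0.0001  0.0147  0.0223]
cassette_loaded 0.7 [314.3, 151.4] slope [ 0.0029 -0.0008] X [-0.0626 -0.0249  0.0217] Y [-0.0346  0.0347] z [0.0228 0.0272 0.0445]
cassette_loaded 0.61 [446.7, 62.6] slope [ 0.2153 -0.0047] X [-0.0851 -0.0614  0.0655] Y [-0.0422  0.1191] z [0.0057 0.0161 0.0353]
```

Request:
{"op": "drive_tool", "data": {
  "rows": [
    [0, 1.5, -2, 3, 0, 0, 0],
    [0, -0.4, -5, 0, 0, 0, 0],
    [0, -0.6, -5, 0, 0, 0, 0],
    [0, -0.6, -5, 0, 0, 0, 0],
    [0, -0.6, -5, 0, 0, 0, 0]
  ]
}}

```text
time_s: 10.62
tcp_pos: [0.4848, 0.3082, 0.051]
ee_rot: [[-0.121, -0.993, -0.0], [-0.993, 0.121, -0.0], [0.0, 0.0, -1.0]]
wrist_force: [0.9, 0.6, -1.4]
gripper_width: 0.005
gripper_force: 0.7
```

Request:
{"op": "drive_tool", "data": {
  "rows": [
    [0, -0.6, -5, 0, 0, 0, 0],
    [0, -0.6, -5, 0, 0, 0, 0],
    [0, -0.6, -5, 0, 0, 0, 0],
    [0, -0.6, -5, 0, 0, 0, 0],
    [0, -0.6, -5, 0, 0, 0, 0]
  ]
}}

```text
time_s: 11.03
tcp_pos: [0.4819, 0.2835, 0.0512]
ee_rot: [[-0.121, -0.993, -0.0], [-0.993, 0.121, -0.0], [0.0, 0.0, -1.0]]
wrist_force: [0.3, 1.8, -0.2]
gripper_width: 0.006
gripper_force: 0.7
```

Request:
{"op": "drive_tool", "data": {
  "rows": [
    [0, -0.6, -5, 0, 0, 0, 0],
    [0, -0.6, -5, 0, 0, 0, 0],
    [0, -0.6, -5, 0, 0, 0, 0],
    [0, -0.4, -3, 0, 0, 0, 0],
    [0, 0, 0, 0, 0, 0, 0]
  ]
}}

```text
time_s: 11.45
tcp_pos: [0.4795, 0.2651, 0.0512]
ee_rot: [[-0.121, -0.993, -0.001], [-0.993, 0.121, -0.001], [0.001, 0.001, -1.0]]
wrist_force: [0.2, -0.5, 0.6]
gripper_width: 0.002
gripper_force: 0.0
```

```bash
python3 chk.py w7.png
```

```text
[0.4795 0.2651 0.0512] [ 0.2289 -0.5032  0.6317]
riser_plate 0.71 [314.1, 122.9] slope [0.0012 0.0002] X [-0.1202 -0.0885 -0.049 ] Y [-0.0267  0.0237] z [0.0288 0.0345 0.036 ]
cassette_loaded 0.52 [348.0, 161.0] slope [0.0011 0.0002] X [-0.1201 -0.0882 -0.0487] Y [-0.0269  0.0238] z [0.0283 0.0345 0.036 ]
```

Request:
{"op": "drive_tool", "data": {
  "rows": [
    [0, -0.3, -2, 0, 0, 0, 0],
    [0, -0.3, -2, 0, 0, 0, 0],
    [0, -0.2, -1.5, 0, 0, 0, 0],
    [0, 0, 0, 0, 0, 0, 0]
  ]
}}

```text
time_s: 11.93
tcp_pos: [0.4791, 0.2606, 0.0512]
ee_rot: [[-0.121, -0.993, 0.0], [-0.993, 0.121, 0.0], [-0.0, -0.0, -1.0]]
wrist_force: [0.4, 0.6, 0.1]
gripper_width: 0.01
gripper_force: 0.6
```

Request:
{"op": "drive_tool", "data": {
  "rows": [
    [0, -0.2, -1.5, 0, 0, 0, 0],
    [0, -0.2, -1.5, 0, 0, 0, 0],
    [0, -0.1, -1, 0, 0, 0, 0],
    [0, 0, 0, 0, 0, 0, 0]
  ]
}}

```text
time_s: 12.27
tcp_pos: [0.4797, 0.26, 0.052]
ee_rot: [[-0.12, -0.993, 0.004], [-0.993, 0.12, 0.006], [-0.007, -0.003, -1.0]]
wrist_force: [-3.3, 9.9, 0.3]
gripper_width: 0.004
gripper_force: 4.6
```

Force has risen to 10 N right where the stop should be. Backing off and looking.

Request:
{"op": "drive_tool", "data": {
  "rows": [
    [0, 0.4, 4, 0, 0, 0, 0],
    [0, 0.5, 5, 0, 0, 0, 0],
    [0, 0, 4, 20, 0, 0, 0],
    [0, 0, 15, 30, 0, 0, 0],
    [0, 0, 20, 25, 0, 0, 0]
  ]
}}

```text
time_s: 12.68
tcp_pos: [0.4788, 0.3031, 0.1267]
ee_rot: [[-0.122, -0.992, -0.002], [-0.992, 0.122, -0.003], [0.004, 0.002, -1.0]]
wrist_force: [1.3, -0.2, 0.1]
gripper_width: 0.001
gripper_force: 0.0
```

Request:
{"op": "drive_tool", "data": {
  "rows": [
    [0, 0, 35, 10, 0, 0, 0],
    [0, 0, 35, 0, 0, 0, 0],
    [0, 0, 0, 0, 0, 0, 0],
    [0, 0, 0, 0, 0, 0, 0]
  ]
}}

```text
time_s: 13.02
tcp_pos: [0.4788, 0.3753, 0.1355]
ee_rot: [[-0.119, -0.993, -0.001], [-0.993, 0.119, -0.001], [0.002, 0.001, -1.0]]
wrist_force: [-0.1, 0.1, -0.6]
gripper_width: 0.006
gripper_force: 0.0
```

```bash
python3 chk.py w8.png
python3 - <<'E'
from h import *
c=cap('top');P=cloud(c);a=c['frame'][130:340,130:410,::-1];cv2.imwrite('pics/top1c.png',cv2.resize(a,(800,600),interpolation=cv2.INTER_CUBIC))
for l in ['cassette_loaded','riser_plate','cassette_empty','wax_block','tape_roll','bit_block']:
    for m in masks_of(l,c)[:2]:
        q=P[m['region']];q=q[~np.isnan(q[:,0])]
        if len(q)<50: continue
        q=q[abs(q[:,2]-np.median(q[:,2]))<.004]
        print(l,m['p'],m['xy'],cv2.minAreaRect((q[:,:2]*1000).astype(np.float32)),np.median(q[:,2]))
E
```

```text
[0.4788 0.3753 0.1355] [-0.0509  0.1251 -0.5553]
riser_plate 0.88 [287.5, 7.5] slope [-0.0461  0.0004] X [-0.0597 -0.0556 -0.0514] Y [-0.0264  0.0231] z [0.0272 0.0343 0.0366]
cassette_loaded 0.97 [291.9, 53.9] slope [ 0.0116 -0.0007] X [-0.0589 -0.0331 -0.0102] Y [-0.0356  0.0327] z [0.0249 0.0268 0.045 ]
cassette_loaded 0.73 [257.9, 234.4] ((472.9833984375, 221.7140655517578), (121.73258972167969, 70.18494415283203), 82.83834838867188) 0.026459561070761417
riser_plate 0.67 [275.2, 227.1] ((470.8515319824219, 206.03012084960938), (74.51805114746094, 51.71849060058594), 83.03472137451172) 0.0339519718098793
cassette_empty 0.2 [253.0, 246.8] ((438.376953125, 268.7308349609375), (216.70455932617188, 164.1057891845703), 82.85765075683594) 0.014787652708023735
wax_block 0.96 [187.6, 309.7] ((286.5579528808594, 416.3920593261719), (39.38249969482422, 60.34732437133789), 81.76216888427734) 0.020685127856042818
wax_block 0.65 [254.0, 246.4] ((438.376953125, 268.7308349609375), (216.70455932617188, 164.1057891845703), 82.85765075683594) 0.014757380150798749
tape_roll 0.57 [185.6, 252.9] ((427.3866271972656, 440.2666015625), (27.51217269897461, 83.96533203125), 20.787710189819336) 0.04553582025072955
bit_block 0.74 [236.6, 189.6] ((571.7783813476562, 299.688232421875), (68.20347595214844, 25.93292808532715), 78.32768249511719) 0.022801820448778765
```

View pics/w8.png

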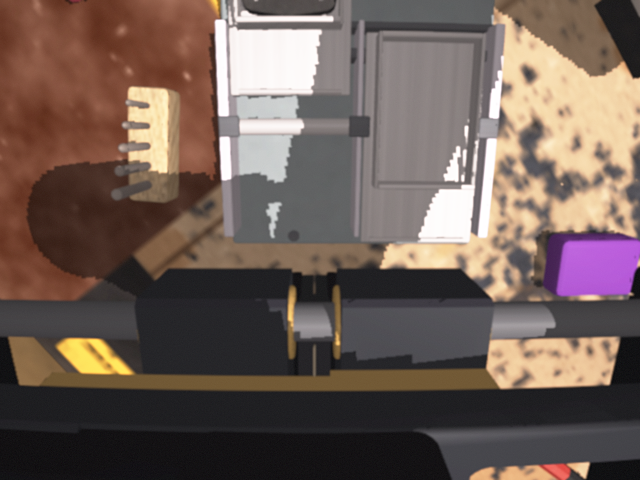

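View pics/top1c.png

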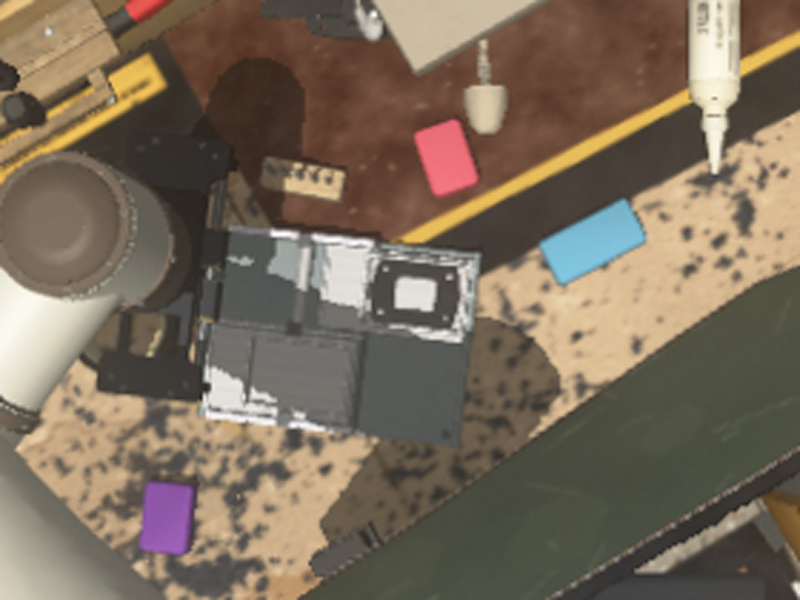

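The cassette lies level with its nose at the stop: tail end at X = -10 mm, so its origin is near -89 mm. The plate is in the tray at crop (413,293) and the red block lies flat on the bench at crop (446,157). The empty cassette hasn't moved and the arm is clear.

```bash
python3 -c "
from station import *
print(finish_job())"
```

```text
the job is handed in; nothing more can be done
None
```

The job is handed in (no verdict came back): by the last camera check the loaded cassette is over the lip, level, its nose at the end stop and the plate still in its tray, the red wax block lies flat on the bench, and the empty cassette is still in its bay.

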